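# Lock a hammer-head toggle in a floating anchor plate

## Robot

A 6-joint arm with a two-finger parallel gripper is mounted at the origin on the work surface; the furniture and walls round the work are solid. World frame = base frame: x ahead of the robot, y to its left, z up, the work surface at z = 0. Lengths are in mm, angles in rad, forces in N, time in s.
With the tool pointing down it reaches from about 400 to 925 mm from the base axis. Payload 12.5 kg.
Tool frame: the origin (TCP) lies at the very end of the fingers, on their centre line; the grasp point (between the pads) lies grip_depth behind it (grip_depth is the distance from the TCP to the grasp point, in mm); z points along the fingers, y is the line along which they close (so a half turn about z gives the same grasp; the last joint's range is limited). The gripper opens to 95 mm and grips with 3 to 60 N. Pads are 20 mm wide; open, the fingers measure 119 mm over their backs; the gripper's body (75 mm by 180 mm) begins 59 mm behind the grasp point.
Start: joints at [-0.106, 0.491, 1.559, -0, 1.092, -0.106], TCP at [625.017, 0.021, 214.661] pointing down, gripper open.
Joint ranges: [-3.1, 3.1], [-0.84, 2.19], [0.05, 2.79], [-1.13, 4.28], [0.06, 2.93], [-2.69, 2.69]. Speed limits (rad/s): [2.22, 2.22, 2.79, 3.14, 3.14, 3.14].

## Interface

Orientations are given as [roll, pitch, yaw] about the fixed x, y, z axes, in that order (R = Rz(yaw) Ry(pitch) Rx(roll)).
In Python, from cell import state, read_camera, job_done, grip_depth gives the robot as it stands.
- The arm moves only by the tool drive_tool, never from a script. Its argument "targets" is a list of rows, each an object with "jaw": the opening, from 0 (shut) to 1 (fully open); "travel": the shift along the tool's x, y, z in m, a list of three; "twist": the turn about the tool's z in rad. In form: [{"jaw": jaw, "travel": [tx, ty, tz], "twist": twist}, ...]. A call has 1 to 8 rows; each row is the pose to reach, as a shift and turn from the pose commanded when the call began, along the tool's axes at that moment; what a row does not reach only later rows make up. A row lasts 1/12 s, in which the tool goes at most 41.7 mm and 7.16 degrees, less where a joint would pass 70% of its speed; a pose out of reach is approached as far as the arm can. A call with a gripper value outside its range is refused whole. The fingers move at their own pace and stop on an object; the grip force is fixed at half the most. Time passes only in rows, so rows that repeat a pose let the fingers close. It gives the time, the measured TCP pose, the force, the opening and the grip force at its end, in the units of the state.
- state(): the state, without advancing time (a new reading comes with each control period).
- read_camera(name): name is "scene" or "side" or "wrist"; returns a dict with "frame" (420x560x3 uint8, red, green, blue), "fx", "fy", "cx", "cy" (pixels), "R" (3x3) and "t" (3): a world point X has camera coordinates R X + t. Camera axes: x right, y down, z forward; pixel columns grow to the right and rows downward; lengths in mm; the calibration is good to about 2 mm. A picture is of the moment at which its call begins. There is no depth.
- job_done(): hands the job in; it is judged then, once.
The state is a dict: "t": time; "joints": joint angles; "qvel": joint speeds; "tau": joint torques, N m; "eef_pos": TCP position; "tcp_rot": TCP orientation; "ft_force": force on the tool from outside, world axes, zero at the start; "moment": the same for the moment, N m; "opening": opening from 0.0 (shut) to 1.0 (fully open); "grip_force": force on a finger pad.
Only numpy, scipy, OpenCV 4.12 (cv2) and the standard library are available. Lean on these libraries where they do the work, as an engineer would, in place of code of your own. Each camera call takes 0.05 s, during which the arm holds its last target. There are 200 camera calls.

## Task

Take the hammer-head toggle out of its wooden holder and pass its head down through the slot of the clamping fixture's anchor plate until its collar lies on the plate; the plate floats, so look or feel for the slot and do not force it. With the collar down, turn the toggle a quarter turn clockwise, seen from above, so that its head lies across the slot; then lift it gently until the head pulls on the underside of the plate, to prove that it holds, and set it down again, upright and released. Leave the small parts round about alone.

Things in the scene. Friction and masses are not known exactly. Their poses are not given: they have to be found in the camera images.
- toggle: loose hammer-head toggle, 120 g, 54 mm high: steel bar head 8 x 40 x 8 mm (x, y, z), on it a round shank 8 mm thick, 14 mm long, then a round collar 30 mm across, 4 mm thick, its underside 22 mm above the origin. Origin at the centre of the head's underside; z up, y along the head. Starts upright in the holder, collar on the holder's top. Unchanged by a half turn about z.
- toggle_knob (a point): centre of the toggle's black bar knob, 41 mm above the toggle's origin; the knob is 14 x 40 mm (x, y), in line with the head, and reaches from 28 to 54 mm above the origin. Axes as the toggle's.
- holder: fixed wooden block 64 x 80 x 28 mm (x, y, z) with a 13 x 44 mm slot along its y that goes right through; origin at the centre of its underside; it stands on the service mat, 1.7 mm thick
- fixture: fixed dark steel fixture 130 x 110 mm (x, y), origin at the centre of its underside, with low ears at its x ends and two guides along x at its y edges (their screw heads reach 37 mm above the bench, 47 mm from the middle in y). Under the anchor plate lies a pocket 68 x 60 mm (x, y) from 6 to 20 mm above the bench. Keep all pushes and pulls on fixture and plate below 30 N.
- fixture_mid (a point): fixed point on the fixture's middle axis, 31 mm above the bench: the upper face of the aluminium anchor plate, 90 x 86 x 11 mm, held in the guides. Its central slot, 10 mm wide (x), 46 mm long (y), goes right through. The plate floats along the fixture's x, held by 12 N of friction, and is not measured: its slot is anywhere up to 8 mm either side of this point. Axes as the fixture's.
- fixture_pocket (a point): point on the fixture's middle axis 9 mm above the bench, the height of the toggle's origin when its collar lies on the plate. Turned across, the head meets the plate's underside when lifted 3 mm; 5 to 10 N is a good test. Two pins under the plate stop the turn some 10 degrees past a quarter turn clockwise from above; the other way they block it early. Axes as the fixture's.
- tape_roll: black tape roll, 63 mm across, 19 mm high, to be left alone; origin at its underside
- spindle_nut: steel hexagon nut, 26 x 22 x 12 mm, to be left alone; origin at its underside
- bearing_post: black round bearing post, 36 mm across, 31 mm high, to be left alone; origin at its underside
Mind the look-alikes: they are no part of the job. There is more than one size of the toggle; the job needs the smaller.

How it is judged (in metres and radians):
On the way, in this order (a step that is already met when the one before it is completed fails the run):
1. the head is through the slot, still along it, with the collar down on the plate (z of toggle in the frame of fixture between 0.006 and 0.0108 m and horizontal distance between toggle and fixture below 0.012 m and angle between the y axis of toggle and the y axis of fixture, either way round below 0.35 rad and angle between toggle's own z axis and vertical below 0.12 rad), for 0.1 s.
2. the toggle is turned across the slot with its collar down (z of toggle in the frame of fixture below 0.0108 m and horizontal distance between toggle and fixture below 0.012 m and angle between the y axis of toggle and the x axis of fixture, either way round below 0.3 rad), for 0.1 s.
3. the turned toggle is lifted until its head pulls on the underside of the plate with more than 3 N (z of toggle in the frame of fixture between 0.0113 and 0.0145 m and angle between the y axis of toggle and the x axis of fixture, either way round below 0.3 rad and contact force between toggle and fixture above 3 N), for 0.1 s.
At the end, for the whole second after the job is handed in: the toggle stands upright (within 7 degrees) and at rest in the anchor plate's slot, its collar on the plate (within 1.8 mm) and its head across the slot (within 17 degrees) under the plate, within 12 mm of the fixture's middle (all of step 2 and z of toggle in the frame of fixture above 0.006 m and angle between toggle's own z axis and vertical below 0.12 rad and linear speed of toggle below 0.02 m/s); the robot touches nothing.
It fails at once if the fixture or its plate is pushed or pulled with more than 30 N (contact force between fixture and anything else above 30 N).
It fails at once if a bystander is moved by more than 15 mm (distance of any of tape_roll, spindle_nut, bearing_post from where it was at the start of the episode above 0.015 m).
It also fails if it takes over 64 s, if anything falls off the work surface, if the arm or the gripper's body presses on something with over 40 N, if the wrist force passes 120 N, or if a joint passes its speed limit or range.

## Working session

There is one attempt and no reset: what is moved stays moved. The work goes in short steps, Python scripts to look and compute and a tool call to move; the robot and the scene stay as the last step left them, time stands still between calls to the robot, and variables do not carry over. Pictures are saved under pics/ and viewed, at most 10 in all, crops included, and the job is handed in when it is done.

Besides the shell and the picture viewer there is one more tool, called after ">>>" by a JSON object that holds its "method" and its "body". drive_tool: Moves the arm, as the interface text tells. Its arguments: {"type":"object","properties":{"targets":{"type":"array"}},"required":["targets"]}

```bash
mkdir -p pics; cat > h.py <<'E'
import numpy as np, cv2
from cell import state, read_camera, job_done, grip_depth
def snap(n,f):
    c=read_camera(n); cv2.imwrite('pics/'+f,c['frame'][:,:,::-1]); np.savez('pics/'+f+'.npz',**c); return c
def load(f): return np.load('pics/'+f+'.npz')
def ray(c,u,v,z):
    R=np.array(c['R']);t=np.array(c['t']);C=-R.T@t
    d=R.T@np.array([(u-c['cx'])/c['fx'],(v-c['cy'])/c['fy'],1]); return C+d*(z-C[2])/d[2]
def proj(c,X):
    p=np.array(c['R'])@np.array(X,float)+c['t']; return [c['fx']*p[0]/p[2]+c['cx'],c['fy']*p[1]/p[2]+c['cy']]
E
python3 - <<'E'
from h import *
print(grip_depth, state())
a=snap('scene','s1.png');b=snap('side','d1.png');w=snap('wrist','w1.png')
for c in (a,b,w): print(-np.array(c['R']).T@c['t'],c['fx'],np.array(c['R']).round(2).tolist())
cv2.imwrite('pics/sd.png',np.vstack([cv2.resize(np.hstack([a['frame'],b['frame']]),(800,300)),cv2.resize(np.hstack([w['frame'],w['frame']*0]),(800,300))])[:,:,::-1])
E
```

```text
18.8 {'t': 0.0, 'joints': array([-1.05584076e-01,  4.91556207e-01,  1.55945001e+00, -6.75308069e-06,
        1.09171539e+00, -1.05578522e-01]), 'qvel': array([ 4.75748199e-04,  2.10455704e-03, -6.85978813e-04,  3.29339732e-04,
        1.44712218e-04,  4.61499268e-05]), 'tau': array([-9.52334158e-04, -6.12640929e+01, -2.58175153e+01,  6.92750537e-02,
        4.83079045e-02, -1.38641695e-05]), 'eef_pos': array([6.24751285e+02, 5.73958754e-02, 2.14063645e+02]), 'tcp_rot': array([-3.14046935e+00, -1.13016117e-04,  1.57079383e+00]), 'ft_force': array([-0.15136022, -0.14659027,  0.6059136 ]), 'moment': array([ 0.01001003,  0.01259534, -0.00395262]), 'grip_force': 0.0, 'opening': 1.000869261259411}
[ 107.86616104 -491.75830546  699.74668511] 451.16578044587294 [[0.78, -0.63, -0.02], [-0.44, -0.52, -0.73], [0.45, 0.58, -0.68]]
[478.14718886 877.84601704 370.88928047] 483.2142796038804 [[-0.99, -0.12, 0.02], [-0.06, 0.35, -0.94], [0.1, -0.93, -0.35]]
[624.25352664  75.4371392  382.78952516] 336.75134942545856 [[1.0, -0.0, -0.0], [-0.0, -0.96, 0.27], [-0.0, -0.27, -0.96]]
```

View pics/s1.png

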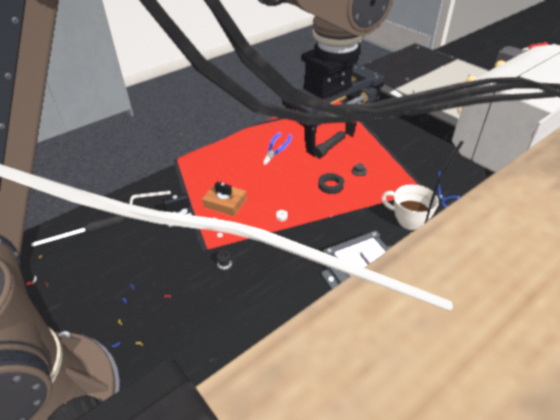

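View pics/w1.png

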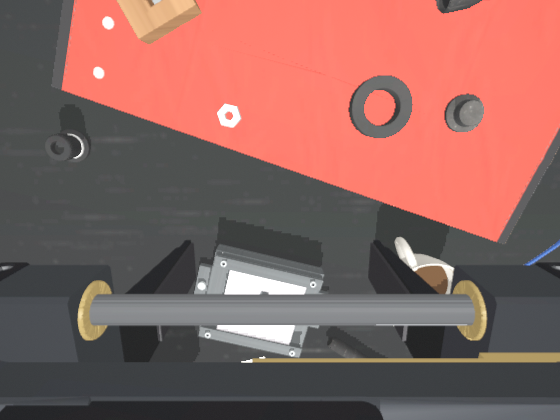

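The scene view shows the toggle in its holder at (225,195), with the fixture near (360,260) partly behind the table. The wrist view shows the holder at (155,15) cut off by the frame, and the fixture at about (262,308) with screws at (223,264), (313,285), (208,335) and (292,353).

```bash
python3 - <<'E'
from h import *
w=load('w1.png'); s=load('s1.png')
for u,v in [(223,264),(313,285),(208,335),(292,353)]: print('screw',ray(w,u,v,37).round(1))
for u,v in [(155,15),(147,42),(199,12)]: print('holder',ray(w,u,v,29.7).round(1))
print('knob scene',ray(s,223,187,50).round(1), ray(s,325,145,50).round(1), 'wrist biggie',ray(w,460,5,20).round(1))
print('nut/tape/post',ray(w,229,116,6).round(1),ray(w,381,107,10).round(1),ray(w,465,112,20).round(1))
print('left black',ray(w,68,147,10).round(1))
cv2.imwrite('pics/crop.png',cv2.resize(np.hstack([s['frame'][150:230,180:280][:,:,::-1],s['frame'][220:300,310:410][:,:,::-1]]),(800,320),interpolation=cv2.INTER_CUBIC))
E
```

```text
screw [558.4 -81.6  37. ]
screw [ 659.3 -107.6   37. ]
screw [ 536.2 -173.    37. ]
screw [ 636.1 -198.2   37. ]
holder [505.3 168.3  29.7]
holder [495.3 145.3  29.7]
holder [546.7 170.8  29.7]
knob scene [498.2 200.6  50. ] [786.9 171.9  50. ] wrist biggie [794.5 179.   20. ]
nut/tape/post [567.2  77.2   6. ] [729.   86.2  10. ] [813.4  80.9  20. ]
left black [390.6  44.8  10. ]
```

View pics/d1.png

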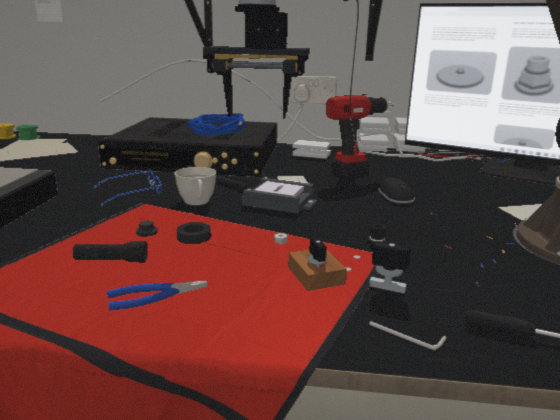

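The side view shows the wanted toggle upright in the wooden block at (317,250). The larger look-alike lies loose at (390,265), off the mat. I'll move so the wrist camera sees the holder.

>>> {"method": "drive_tool", "body": {"targets": [{"jaw":1,"travel":[0.14,-0.115,0],"twist":0},{"jaw":1,"travel":[0.14,-0.115,0],"twist":0},{"jaw":1,"travel":[0.14,-0.115,0],"twist":0},{"jaw":1,"travel":[0.14,-0.115,0],"twist":0},{"jaw":1,"travel":[0.14,-0.115,0],"twist":0},{"jaw":1,"travel":[0.14,-0.115,0],"twist":0},{"jaw":1,"travel":[0.14,-0.115,0],"twist":0}]}}

```text
t: 0.73
eef_pos: [510.3, 140.3, 214.9]
tcp_rot: [3.141, 0.0, 1.572]
ft_force: [1.0, 0.0, 0.0]
opening: 1.003
grip_force: 0.0
```

```bash
python3 - <<'E'
from h import *
w=snap('wrist','w2.png'); s=state(); print(s['t'],s['eef_pos'],s['tcp_rot'])
f=w['frame']; x=proj(w,[510,190,30]); print(x)
u,v=int(x[0]),int(x[1]); v0=max(v-90,0);u0=max(u-120,0); print(u0,v0)
cv2.imwrite('pics/w2c.png',cv2.resize(f[v0:v0+180,u0:u0+240],None,fx=3,fy=3,interpolation=cv2.INTER_CUBIC)[:,:,::-1])
E
```

```text
0.7833 [510.84765151 139.61069455 214.75853648] [3.14081374e+00 1.40784636e-04 1.57113511e+00]
[np.float64(281.9555275392747), np.float64(143.40583636394825)]
161 53
```

View pics/w2c.png

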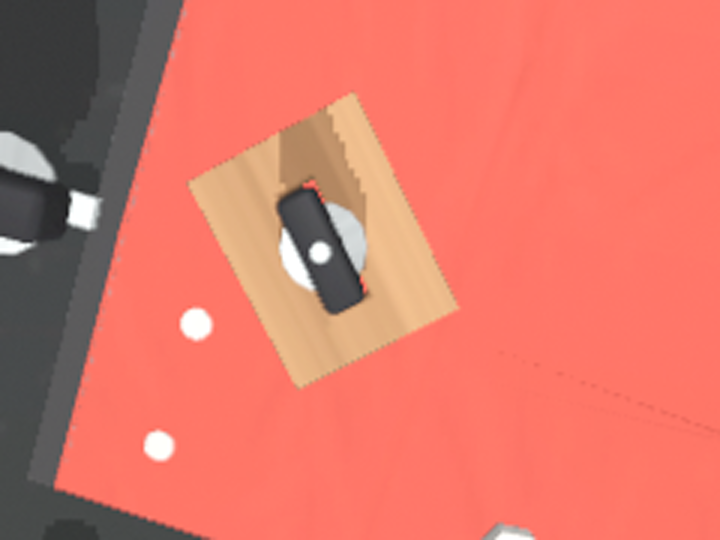

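The close crop shows the knob with its white dot at crop (320,251) and the holder's top corners at (190,184), (354,93), (459,308) and (299,388).

```bash
python3 - <<'E'
from h import *
w=load('w2.png'); f=w['frame'].astype(int)
m=np.zeros(f.shape[:2],np.uint8); m[110:160,250:285]=255*(f[110:160,250:285].max(2)<75)
n,l,st,ce=cv2.connectedComponentsWithStats(m); k=1+np.argmax(st[1:,4]); print(st[k],ce[k])
P=np.argwhere(l==k)
X=np.array([ray(w,u,v,61.7)[:2] for v,u in P],np.float32); r=cv2.minAreaRect(X); print(r)
c=[ray(w,161+(a-1)/3,53+(b-1)/3,29.7)[:2] for a,b in [(190,184),(354,93),(459,308),(299,388)]]
print(np.round(c,1),np.mean(c,0)); d=c[2]-c[1]+c[3]-c[0]; print('holder y ang',np.degrees(np.arctan2(d[1],d[0])),np.linalg.norm(d)/2)
print('dot',ray(w,161+319/3,53+250/3,61.7))
E
```

```text
[254 116  28  41 178] [267.74719101 134.02247191]
((496.6856384277344, 199.15267944335938), (12.837579727172852, 38.4716911315918), 26.892040252685547)
[[451.5 219.1]
 [506.7 248. ]
 [543.1 177.8]
 [487.  149.6]] [497.06268938 198.60629336]
holder y ang -62.77850944022256 78.59942112811957
dot [496.27470926 198.79584844  61.7       ]
```

>>> {"method": "drive_tool", "body": {"targets": [{"jaw":0.5,"travel":[0.04,-0.01,0.0],"twist":-0.12},{"jaw":0.5,"travel":[0.059,-0.0135,0.03],"twist":-0.24},{"jaw":0.5,"travel":[0.059,-0.0135,0.06],"twist":-0.36},{"jaw":0.5,"travel":[0.059,-0.0135,0.09],"twist":-0.471},{"jaw":0.5,"travel":[0.059,-0.0135,0.12],"twist":-0.471},{"jaw":0.5,"travel":[0.059,-0.0135,0.12],"twist":-0.471},{"jaw":0.5,"travel":[0.059,-0.0135,0.12],"twist":-0.471}]}}

```text
t: 1.37
eef_pos: [497.1, 198.0, 93.8]
tcp_rot: [-3.139, -0.001, 2.039]
ft_force: [-0.6, 0.8, 0.4]
opening: 0.563
grip_force: 0.0
```

```bash
python3 - <<'E'
from h import *
w=snap('wrist','w3.png'); s=state(); print(s['t'],s['eef_pos'],s['tcp_rot'],s['joints'].round(2),s['ft_force'])
x=proj(w,[496.5,199,61.7]); print(x)
E
```

```text
1.4167 [497.65073576 198.31144642  95.16393765] [-3.14153645e+00  7.89213947e-05  2.03966221e+00] [ 0.26  0.52  1.9  -0.    0.72 -0.21] [ 0.51324498 -0.79337523  0.382177  ]
[np.float64(282.4816356557011), np.float64(239.60067459438847)]
```

View pics/w3.png

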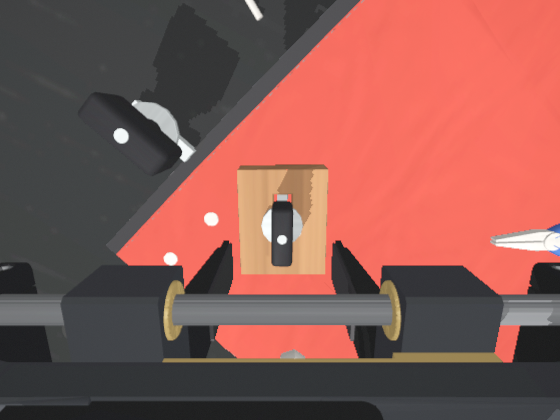

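The knob's dot is at (282,240), just as predicted, and centred between the fingers. I'll descend and grip.

>>> {"method": "drive_tool", "body": {"targets": [{"jaw":0.5,"travel":[0,0,0.03],"twist":0},{"jaw":0.5,"travel":[0,0,0.058],"twist":0},{"jaw":0.5,"travel":[0,0,0.058],"twist":0},{"jaw":0.1,"travel":[0,0,0.058],"twist":0},{"jaw":0.05,"travel":[0,0,0.058],"twist":0},{"jaw":0.05,"travel":[0,0,0.058],"twist":0},{"jaw":0.05,"travel":[0,0,0.058],"twist":0},{"jaw":0.05,"travel":[0,0,0.058],"twist":0}]}}

```text
t: 2.08
eef_pos: [497.0, 199.2, 37.9]
tcp_rot: [3.14, 0.0, 2.042]
ft_force: [0.1, -0.3, 0.6]
opening: 0.205
grip_force: 0.0
```

>>> {"method": "drive_tool", "body": {"targets": [{"jaw":0.0,"travel":[0,0,0],"twist":0},{"jaw":0.0,"travel":[0,0,0],"twist":0},{"jaw":0.0,"travel":[0,0,0],"twist":0},{"jaw":0.0,"travel":[0,0,0],"twist":0},{"jaw":0.0,"travel":[0,0,-0.04],"twist":0},{"jaw":0.0,"travel":[0,0,-0.07],"twist":0},{"jaw":0.0,"travel":[0,0,-0.07],"twist":0},{"jaw":0.0,"travel":[0,0,-0.07],"twist":0}]}}

```text
t: 2.75
eef_pos: [497.0, 199.2, 107.9]
tcp_rot: [3.139, 0.001, 2.042]
ft_force: [-0.1, -1.7, -1.7]
opening: 0.145
grip_force: 30.0
```

```bash
python3 - <<'E'
from h import *
d=load('d1.png'); s=load('s1.png'); w=load('w1.png')
for u,v in [(105,166),(262,180),(278,150)]: print('amp bottom',ray(d,u,v,0).round())
print('amp top?', [ray(d,258,148,z).round() for z in (60,90)])
print('mug',ray(d,196,203,0).round(), ray(w,432,275,70).round(), 'drill',ray(d,350,175,0).round())
print('wood edge',[ [ray(s,u,v,z).round() for z in (100,300,500)] for u,v in [(200,390),(370,265),(500,180)]])
print([np.round(proj(d,ray(s,370,265,z))) for z in (100,200,300,400,500)])
E
```

```text
amp bottom [1103. -343.    0.]
amp bottom [ 658. -292.    0.]
amp bottom [ 656. -617.    0.]
amp top? [array([ 684., -387.,   60.]), array([ 664., -265.,   90.])]
mug [775. -99.   0.] [777. -79.  70.] drill [ 433. -378.    0.]
wood edge [[array([ 199., -195.,  100.]), array([ 168., -294.,  300.]), array([ 138., -393.,  500.])], [array([ 544., -192.,  100.]), array([ 399., -292.,  300.]), array([ 253., -392.,  500.])], [array([ 924., -208.,  100.]), array([ 652., -303.,  300.]), array([ 380., -397.,  500.])]]
[array([305., 154.]), array([340., 107.]), array([375.,  61.]), array([409.,  15.]), array([443., -31.])]
```

>>> {"method": "drive_tool", "body": {"targets": [{"jaw":0,"travel":[-0.025,-0.006,-0.005],"twist":0.09},{"jaw":0,"travel":[-0.065,-0.016,-0.01],"twist":0.18},{"jaw":0,"travel":[-0.105,-0.026,-0.01],"twist":0.27},{"jaw":0,"travel":[-0.145,-0.036,-0.01],"twist":0.36},{"jaw":0,"travel":[-0.185,-0.046,-0.01],"twist":0.45},{"jaw":0,"travel":[-0.225,-0.056,-0.01],"twist":0.54},{"jaw":0,"travel":[-0.265,-0.066,-0.01],"twist":0.63},{"jaw":0,"travel":[-0.305,-0.076,-0.01],"twist":0.721}]}}

```text
t: 3.42
eef_pos: [566.6, -109.2, 115.1]
tcp_rot: [-3.139, -0.0, 1.316]
ft_force: [0.9, 0.2, -1.6]
opening: 0.145
grip_force: 30.0
```

>>> {"method": "drive_tool", "body": {"targets": [{"jaw":0,"travel":[-0.036,0.018,0],"twist":0},{"jaw":0,"travel":[-0.074,0.036,0],"twist":0},{"jaw":0,"travel":[-0.074,0.036,0],"twist":0},{"jaw":0,"travel":[-0.074,0.036,0],"twist":0},{"jaw":0,"travel":[-0.074,0.036,0],"twist":0}]}}

```text
t: 3.83
eef_pos: [582.9, -187.5, 115.1]
tcp_rot: [-3.139, -0.001, 1.32]
ft_force: [-0.3, -0.1, -0.8]
opening: 0.144
grip_force: 30.0
```

```bash
python3 - <<'E'
from h import *
w=snap('wrist','w4.png'); s=state(); print(s['t'],s['eef_pos'],s['tcp_rot'],s['joints'].round(2),s['ft_force'])
E
```

```text
3.8833 [ 583.09741682 -186.85191806  115.57158018] [-3.13952103e+00 -4.96592607e-04  1.32124252e+00] [-0.42  0.58  1.69  0.    0.87 -0.17] [-0.36972684  0.09312476 -1.61352219]
```

View pics/w4.png

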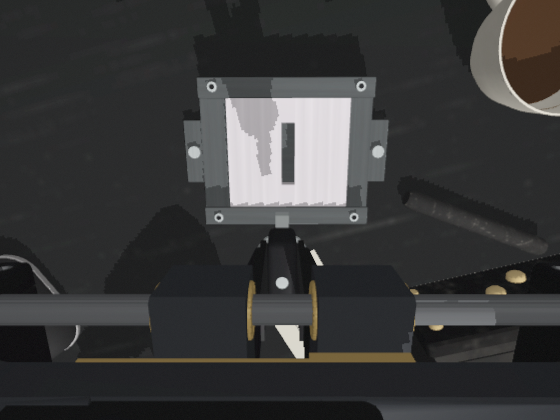

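The plate's dark slot spans (281–295, 123–184), with screws at (211,87), (361,86), (218,217) and (354,217). The held toggle's dot is at (282,283) and its head tip near (282,222).

```bash
python3 - <<'E'
from h import *
w=load('w4.png'); f=w['frame'].astype(int); s=state()
g=f[110:196,272:304].max(2); m=(g<110).astype(np.uint8); n,l,st,ce=cv2.connectedComponentsWithStats(m); k=1+np.argmax(st[1:,4]); print(st[k])
P=np.argwhere(l==k)+[110,272]
X=np.array([ray(w,u,v,31)[:2] for v,u in P],np.float32); r=cv2.minAreaRect(X); print('slot',r, X.mean(0))
q=[ray(w,u,v,37)[:2] for u,v in [(211,87),(361,86),(218,217),(354,217)]]
print('fixture',np.mean(q,0),[np.degrees(np.arctan2(*(q[a]-q[b])[::-1])) for a,b in [(1,0),(3,2),(0,2),(1,3)]])
D=ray(w,282,283,s['eef_pos'][2]+24.5); y=s['tcp_rot'][2]; tx=np.array([np.cos(y),np.sin(y)]);ty=np.array([np.sin(y),-np.cos(y)])
print('dot rel tcp',[(D[:2]-s['eef_pos'][:2])@a for a in (tx,ty)])
for dz in (-22,-30): D=ray(w,282,215,s['eef_pos'][2]+dz);print('tip rel tcp',[(D[:2]-s['eef_pos'][:2])@a for a in (tx,ty)])
for c in (r[0],X.mean(0)): print('slot rel tcp',[(np.array(c)-s['eef_pos'][:2])@a for a in (tx,ty)])
t=f[205:235,255:310]; print(t[[0,6,9,12,16,20],15:40].max(2))
E
```

```text
[ 10  14  12  58 672]
slot ((598.57763671875, -140.05154418945312), (41.98020935058594, 8.364236831665039), 75.59432983398438) [ 598.5982  -140.20161]
fixture [ 597.12470328 -140.5035225 ] [np.float64(-14.078818146803847), np.float64(-14.391726569708258), np.float64(75.6488128706726), np.float64(75.9056649388953)]
dot rel tcp [np.float64(-0.48450372246901197), np.float64(-0.6942719161445297)]
tip rel tcp [np.float64(19.386565084320353), np.float64(-0.7149030828227376)]
tip rel tcp [np.float64(17.071297449540037), np.float64(-0.7301173262942293)]
slot rel tcp [np.float64(49.17380024573041), np.float64(3.4423207069216897)]
slot rel tcp [np.float64(49.033458744048076), np.float64(3.499315465058345)]
[[171 172 172 172 172 172 173 173 173 186 175 170 170 169 170 169 169 170
  170 169 170 169 184 188 191]
 [101 101 103 101 102 102 104 104 104 104 105 105 104 104 105 104 105 104
  105 102 102 103 102 102 103]
 [105 105 104 105 104 111 116 116 117 116 117 116 117 117 117 117 117 117
  112 107 105 106 106 106 105]
 [103 103 104 102 103 131 146 148 148 148 148 147 148 148 147 148 147 147
  140 111 104 103 103 103 103]
 [102 102 102 102 102 131 146 148 148 148 147 148 148 148 148 148 148 148
  140 111 102 102 103 103 102]
 [ 50  49  48  46  47 115 143 147 148 148 147 148 147 147 147 147 147 147
  113  62  44  45  45  45  44]]
```

>>> {"method": "drive_tool", "body": {"targets": [{"jaw":0,"travel":[0.03,0.0042,0],"twist":0},{"jaw":0,"travel":[0.0495,0.0042,0.015],"twist":0},{"jaw":0,"travel":[0.0495,0.0042,0.035],"twist":0},{"jaw":0,"travel":[0.0495,0.0042,0.047],"twist":0},{"jaw":0,"travel":[0.0495,0.0042,0.047],"twist":0},{"jaw":0,"travel":[0.0495,0.0042,0.047],"twist":0}]}}

```text
t: 4.38
eef_pos: [599.8, -140.5, 69.3]
tcp_rot: [-3.14, -0.0, 1.321]
ft_force: [-0.4, 0.5, -1.2]
opening: 0.146
grip_force: 30.0
```

```bash
python3 - <<'E'
from h import *
w=snap('wrist','w5.png'); s=state(); print(s['t'],s['eef_pos'],s['tcp_rot'],s['ft_force'])
print(proj(w,[598.6,-140,31])); cv2.imwrite('pics/w5c.png',cv2.resize(w['frame'][150:290,190:370],None,fx=4,fy=4,interpolation=cv2.INTER_CUBIC)[:,:,::-1])
E
```

```text
4.4333 [ 600.1542416  -140.91876754   70.03060987] [3.14150045e+00 1.77179602e-05 1.32097020e+00] [ 0.6243927   0.06824723 -1.16101963]
[np.float64(281.1813999087775), np.float64(237.14855470524722)]
```

View pics/w5c.png

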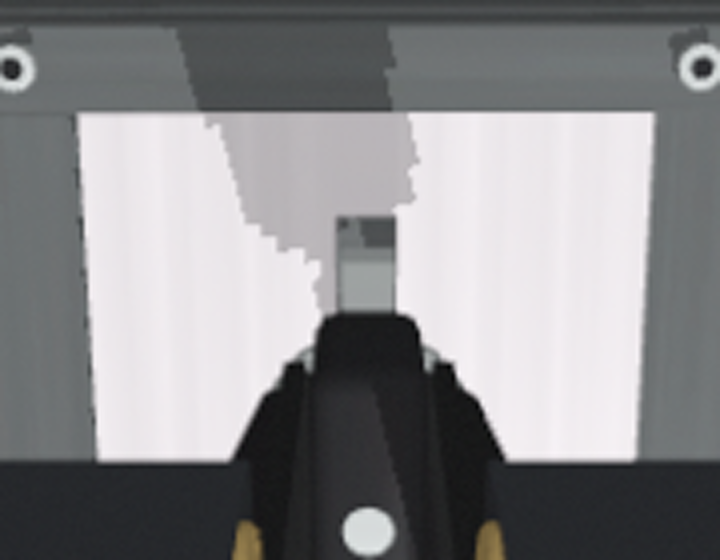

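The slot spans columns 336–396 and its far end is at row 216. The head covers 341–394, with its front-face bottom edge near row 247, so it is centred to about 0.3 mm across the slot. Next I'll check the fit along the slot.

```bash
python3 - <<'E'
from h import *
w=load('w5.png'); s=state(); y=s['tcp_rot'][2]; tx=np.array([np.cos(y),np.sin(y)]);ty=np.array([np.sin(y),-np.cos(y)])
for n,u,v,z in [('slot end',366,216,31),('tip bottom',367.5,247,40),('tip top',367.5,262,48)]:
    D=ray(w,190+(u-1.5)/4,150+(v-1.5)/4,z)[:2]-s['eef_pos'][:2]; print(n,D@tx,D@ty)
f=w['frame']; print(f[204:222,281].max(1), f[214,268:296].max(1),f[207,268:296].max(1))
E
```

```text
slot end 23.04155002101523 -1.744992346729163
tip bottom 20.446833144937422 -1.4954299178275012
tip top 20.38713931044813 -1.4830839725599088
[114  82  80  81  82  89  89  95 124 129 128 142 158 162 162 163 162 162] [186 186 185 185 184 166 130 126 129 129 129 129 130 128 129 129 130 128
 129 129 120 208 237 241 239 239 238 238] [186 186 185 184 184 166 107 104 109 115 116 116  90  81  82  81  82  81
  81  81  92 207 236 240 239 238 237 237]
```

>>> {"method": "drive_tool", "body": {"targets": [{"jaw":0,"travel":[0,-0.0002,0.004],"twist":0},{"jaw":0,"travel":[0,-0.0002,0.007],"twist":0},{"jaw":0,"travel":[0,-0.0002,0.009],"twist":0},{"jaw":0,"travel":[0,-0.0002,0.01],"twist":0},{"jaw":0,"travel":[0,-0.0002,0.011],"twist":0},{"jaw":0,"travel":[0,-0.0002,0.012],"twist":0},{"jaw":0,"travel":[0,-0.0002,0.012],"twist":0}]}}

```text
t: 5.02
eef_pos: [599.9, -140.9, 57.6]
tcp_rot: [3.142, -0.0, 1.321]
ft_force: [0.2, -0.9, -1.9]
opening: 0.145
grip_force: 30.0
```

>>> {"method": "drive_tool", "body": {"targets": [{"jaw":0,"travel":[0,0,0.003],"twist":0},{"jaw":0,"travel":[0,0,0.006],"twist":0},{"jaw":0,"travel":[0,0,0.009],"twist":0},{"jaw":0,"travel":[0,0,0.012],"twist":0},{"jaw":0,"travel":[0,0,0.014],"twist":0},{"jaw":0,"travel":[0,0,0.016],"twist":0},{"jaw":0,"travel":[0,0,0.016],"twist":0}]}}

```text
t: 5.6
eef_pos: [599.7, -140.8, 41.2]
tcp_rot: [-3.141, -0.0, 1.321]
ft_force: [-0.1, -0.3, -0.8]
opening: 0.144
grip_force: 30.0
```

>>> {"method": "drive_tool", "body": {"targets": [{"jaw":0,"travel":[0,0,0.0005],"twist":0},{"jaw":0,"travel":[0,0,0.001],"twist":0},{"jaw":0,"travel":[0,0,0.0014],"twist":0},{"jaw":0,"travel":[0,0,0.0014],"twist":0}]}}

```text
t: 5.93
eef_pos: [599.9, -140.9, 40.3]
tcp_rot: [3.141, -0.0, 1.321]
ft_force: [-0.4, 0.2, -0.8]
opening: 0.146
grip_force: 30.0
```

>>> {"method": "drive_tool", "body": {"targets": [{"jaw":0,"travel":[0,0,0.0003],"twist":0},{"jaw":0,"travel":[0,0,0.0006],"twist":0},{"jaw":0,"travel":[0,0,0.0009],"twist":0},{"jaw":0,"travel":[0,0,0.0009],"twist":0}]}}

```text
t: 6.27
eef_pos: [599.9, -140.9, 39.3]
tcp_rot: [3.142, 0.0, 1.321]
ft_force: [0.5, 0.0, -0.5]
opening: 0.143
grip_force: 30.0
```

>>> {"method": "drive_tool", "body": {"targets": [{"jaw":0,"travel":[0,0,0.0003],"twist":0},{"jaw":0,"travel":[0,0,0.0006],"twist":0},{"jaw":0,"travel":[0,0,0.0006],"twist":0},{"jaw":0,"travel":[0,0,0.0006],"twist":0}]}}

```text
t: 6.6
eef_pos: [599.9, -140.9, 38.8]
tcp_rot: [3.142, -0.0, 1.321]
ft_force: [0.3, 1.0, 0.0]
opening: 0.145
grip_force: 30.0
```

>>> {"method": "drive_tool", "body": {"targets": [{"jaw":0,"travel":[0,0,0.0004],"twist":0},{"jaw":0,"travel":[0,0,0.0004],"twist":0},{"jaw":0,"travel":[0,0,0.0004],"twist":0}]}}

```text
t: 6.85
eef_pos: [599.9, -140.9, 38.7]
tcp_rot: [3.141, -0.0, 1.321]
ft_force: [-2.8, 0.1, 5.8]
opening: 0.146
grip_force: 30.0
```

The collar is on the plate (about 6 N). I'll ease off slightly and turn clockwise.

>>> {"method": "drive_tool", "body": {"targets": [{"jaw":0,"travel":[0,0,-0.0004],"twist":0},{"jaw":0,"travel":[0,0,-0.0004],"twist":0.07},{"jaw":0,"travel":[0,0,-0.0004],"twist":0.17},{"jaw":0,"travel":[0,0,-0.0004],"twist":0.27},{"jaw":0,"travel":[0,0,-0.0004],"twist":0.37},{"jaw":0,"travel":[0,0,-0.0004],"twist":0.47},{"jaw":0,"travel":[0,0,-0.0004],"twist":0.57}]}}

```text
t: 7.43
eef_pos: [600.1, -141.0, 38.7]
tcp_rot: [3.141, -0.0, 0.746]
ft_force: [0.8, -0.4, 0.6]
opening: 0.147
grip_force: 30.0
```

```bash
python3 -c "
from h import *
s=state();print(s['ft_force'],s['moment'],s['tcp_rot'],s['eef_pos'])"
```

```text
[ 0.76552738 -0.39872964  0.57527708] [ 0.02053264  0.12063821 -0.00199389] [ 3.14110327e+00 -2.85288917e-04  7.45867625e-01] [ 600.10854061 -140.95929957   38.74328593]
```

Turning freely; one more second gets it to 90°.

>>> {"method": "drive_tool", "body": {"targets": [{"jaw":0,"travel":[0,0,0],"twist":0.12},{"jaw":0,"travel":[0,0,0],"twist":0.24},{"jaw":0,"travel":[0,0,0],"twist":0.36},{"jaw":0,"travel":[0,0,0],"twist":0.48},{"jaw":0,"travel":[0,0,0],"twist":0.6},{"jaw":0,"travel":[0,0,0],"twist":0.72},{"jaw":0,"travel":[0,0,0],"twist":0.84}]}}

```text
t: 8.02
eef_pos: [600.1, -141.0, 38.7]
tcp_rot: [3.141, -0.001, -0.095]
ft_force: [0.0, -0.2, 1.3]
opening: 0.143
grip_force: 30.0
```

>>> {"method": "drive_tool", "body": {"targets": [{"jaw":0,"travel":[0,0,0],"twist":0.08},{"jaw":0,"travel":[0,0,0],"twist":0.16},{"jaw":0,"travel":[0,0,0],"twist":0.16},{"jaw":0,"travel":[0,0,0],"twist":0.16}]}}

```text
t: 8.35
eef_pos: [600.1, -141.0, 38.8]
tcp_rot: [3.142, -0.0, -0.247]
ft_force: [0.7, -0.3, 0.7]
opening: 0.146
grip_force: 30.0
```

```bash
python3 -c "
from h import *
s=state();print(s['ft_force'],s['moment'],s['tcp_rot'],s['eef_pos'])"
```

```text
[ 0.71225022 -0.28764494  0.71324937] [0.0579673  0.04706164 0.00981952] [ 3.14159243e+00 -4.69067609e-04 -2.46789205e-01] [ 600.06239308 -140.96514831   38.75107083]
```

>>> {"method": "drive_tool", "body": {"targets": [{"jaw":0,"travel":[0,0,-0.0008],"twist":0},{"jaw":0,"travel":[0,0,-0.0016],"twist":0},{"jaw":0,"travel":[0,0,-0.0022],"twist":0},{"jaw":0,"travel":[0,0,-0.0026],"twist":0},{"jaw":0,"travel":[0,0,-0.0026],"twist":0}]}}

```text
t: 8.77
eef_pos: [599.9, -140.9, 41.4]
tcp_rot: [-3.142, -0.0, -0.249]
ft_force: [-0.1, 0.3, -0.4]
opening: 0.147
grip_force: 30.0
```

>>> {"method": "drive_tool", "body": {"targets": [{"jaw":0,"travel":[0,0,-0.0003],"twist":0},{"jaw":0,"travel":[0,0,-0.0005],"twist":0},{"jaw":0,"travel":[0,0,-0.0005],"twist":0},{"jaw":0,"travel":[0,0,-0.0005],"twist":0}]}}

```text
t: 9.1
eef_pos: [599.9, -140.9, 41.8]
tcp_rot: [3.142, 0.0, -0.249]
ft_force: [0.3, 0.4, -2.4]
opening: 0.145
grip_force: 30.0
```

>>> {"method": "drive_tool", "body": {"targets": [{"jaw":0,"travel":[0,0,-0.0003],"twist":0},{"jaw":0,"travel":[0,0,-0.0003],"twist":0},{"jaw":0,"travel":[0,0,-0.0003],"twist":0},{"jaw":0,"travel":[0,0,-0.0003],"twist":0}]}}

```text
t: 9.43
eef_pos: [599.8, -140.9, 41.8]
tcp_rot: [-3.142, 0.0, -0.249]
ft_force: [2.1, -0.5, -8.7]
opening: 0.144
grip_force: 30.0
```

The pull is about 7.5 N, so the head holds. I'll keep it briefly, then set it down.

>>> {"method": "drive_tool", "body": {"targets": [{"jaw":0,"travel":[0,0,0],"twist":0},{"jaw":0,"travel":[0,0,0],"twist":0},{"jaw":0,"travel":[0,0,0.001],"twist":0},{"jaw":0,"travel":[0,0,0.002],"twist":0},{"jaw":0,"travel":[0,0,0.003],"twist":0},{"jaw":0,"travel":[0,0,0.0034],"twist":0},{"jaw":0,"travel":[0,0,0.0034],"twist":0},{"jaw":0,"travel":[0,0,0.0034],"twist":0}]}}

```text
t: 10.1
eef_pos: [599.9, -140.9, 38.9]
tcp_rot: [3.142, -0.0, -0.249]
ft_force: [-0.4, 0.2, -1.0]
opening: 0.147
grip_force: 30.0
```

Now release and retreat straight up.

>>> {"method": "drive_tool", "body": {"targets": [{"jaw":0.2,"travel":[0,0,0.0002],"twist":0},{"jaw":0.3,"travel":[0,0,0.0002],"twist":0},{"jaw":0.4,"travel":[0,0,0.0002],"twist":0},{"jaw":0.4,"travel":[0,0,0.0002],"twist":0},{"jaw":0.4,"travel":[0,0,0.0002],"twist":0},{"jaw":0.4,"travel":[0,0,-0.01],"twist":0},{"jaw":0.4,"travel":[0,0,-0.04],"twist":0},{"jaw":0.4,"travel":[0,0,-0.08],"twist":0}]}}

```text
t: 10.77
eef_pos: [598.6, -140.5, 117.9]
tcp_rot: [-3.141, 0.005, -0.249]
ft_force: [0.5, -0.4, 0.6]
opening: 0.398
grip_force: 0.0
```

>>> {"method": "drive_tool", "body": {"targets": [{"jaw":0.4,"travel":[-0.03,0,-0.03],"twist":0},{"jaw":0.4,"travel":[-0.05,0,-0.03],"twist":0},{"jaw":0.4,"travel":[-0.05,0,-0.03],"twist":0},{"jaw":0.4,"travel":[-0.05,0,-0.03],"twist":0},{"jaw":0.4,"travel":[-0.05,0,-0.03],"twist":0}]}}

```text
t: 11.18
eef_pos: [552.0, -128.8, 149.0]
tcp_rot: [3.142, -0.001, -0.249]
ft_force: [0.1, -0.3, -0.9]
opening: 0.399
grip_force: 0.0
```

```bash
python3 - <<'E'
from h import *
w=snap('wrist','w6.png'); s=state(); print(s['t'],s['eef_pos'],s['ft_force'],s['opening'])
E
```

```text
11.2333 [ 552.09851057 -128.77516688  148.55863703] [-0.03374238 -0.80321716  0.38359956] 0.4035233756028275
```

View pics/w6.png

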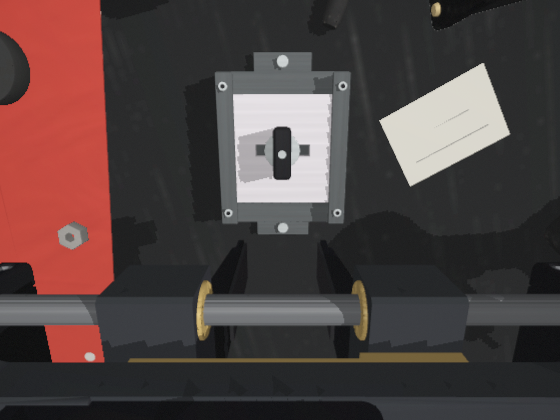

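The knob at (282,153) stands upright across the slot, whose ends show at (260,150) and (305,150). The gripper is clear and the bystanders are undisturbed, so I'm handing in.

```bash
python3 -c "
from cell import job_done
print(job_done())"
```

```text
the job is handed in; nothing more can be done
None
```

The job is handed in at about 11 s: the toggle went through the slot, was turned a quarter clockwise, held under a lift of about 7.5 N, and was set down upright and released; the verdict was not shown to me.

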